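# Earth the antenna at the knife switch and lock it

## Robot

A 6-joint arm with a two-finger parallel gripper is mounted at the origin on the work surface. World frame = base frame: x ahead of the robot, y to its left, z up, the work surface at z = 0. Lengths are in m, angles in rad, forces in N, time in s.
With the tool pointing down it reaches from about 0.35 to 0.875 m from the base axis. Payload 4.2 kg.
Tool frame: the origin (TCP) lies midway between the tips of the shut fingers; the grasp point (between the pads) lies 19 mm behind it (r.grasp_offset is the distance from the TCP to the grasp point, in m); z points along the fingers, y is the line along which they close (so a half turn about z gives the same grasp; the last joint's range is limited). The gripper opens to 85 mm and grips with 20 to 120 N. Pads are 22 mm wide; open, the fingers measure 114 mm over their backs; the gripper's body (76 mm by 85 mm) begins 54 mm behind the grasp point. The pads swing forward as they close: fully open they stand 13 mm farther back than shut.
Start: joints at [1.532, 0.385, 0.008, 0, -1.194, -0.259], TCP at [0.183, 0.597, 0.231] pointing down, gripper open.
Joint ranges: [-3.14, 3.14], [-1.21, 2.06], [-1.07, 1.41], [-3.16, 2.05], [-2.99, -0.16], [-3.1, 3.1]. Speed limits (rad/s): [2.79, 2.79, 3.14, 3.14, 3.14, 3.14].

## Interface

Orientations are given as [roll, pitch, yaw] about the fixed x, y, z axes, in that order (R = Rz(yaw) Ry(pitch) Rx(roll)).
In Python, from bench import r, eyes gives the robot as it stands. The module is installed in compiled form; this text tells all that it offers.
- The arm moves only by the shell command python3 -m creep 'ROWS' [FORCE]. ROWS is JSON, a list of rows, each a list of 7 numbers: the shift along the tool's x, y, z in m, then the turn, a rotation vector about the tool's x, y, z in degrees, then the closure, from 0 (fully open) to 1 (shut). A call has 1 to 12 rows; each row is the pose to reach, as a shift and turn from the pose commanded when the call began, along the tool's axes at that moment; what a row does not reach only later rows make up. A row lasts 1/8 s, in which the tool goes at most 62.5 mm and 10.7 degrees, less where a joint would pass 70% of its speed; a pose out of reach is approached as far as the arm can. A call with a gripper value outside its range is refused whole. The fingers move at their own pace and stop on an object; FORCE is the grip in N (left out, the last holds). Time passes only in rows, so rows that repeat a pose let the fingers close. It gives the time, the measured TCP pose, the force, the opening and the grip force at its end, in the units of the state.
- r.sense(): the state, without advancing time (a new reading comes with each control period).
- eyes.read_camera(name): name is "scene" or "top" or "wrist"; returns the picture (480x640x3 uint8, red, green, blue); there is no depth.
- eyes.camera_params(name): a dict with "fx", "fy", "cx", "cy" (pixels), "eye" and "rotation" of the camera in the world. Camera axes: x right, y up, looking along -z (the intrinsics and any distortion apply to the point x, -y, -z); pixel columns grow to the right and rows downward; lengths in m; the calibration is good to about 2 mm. A picture is of the moment at which its call begins: read the wrist's pose just before it. camera_params takes no time and is no camera call; for the wrist camera it gives the pose at the moment of the call.
- r.finish_job(): hands the job in; it is judged then, once.
The state is a dict: "time": time; "joints": joint angles; "joint_vel": joint speeds; "joint_torque": joint torques, N m; "position": TCP position; "tool_rot": TCP orientation; "contact_force": force on the tool from outside, world axes, zero at the start; "moment": the same for the moment, N m; "opening": finger opening in m; "finger_force": force on a finger pad.
Only numpy, scipy, OpenCV 4.12 (cv2) and the standard library are available. Lean on these libraries where they do the work, as an engineer would, in place of code of your own. Each camera call takes 0.05 s, during which the arm holds its last target. There are 200 camera calls.

## Task

Earth the antenna before the launch: on the knife switch whose board carries the copper stud, slide the lock plate fully out, throw the blade fully over to the stud's side, then slide the lock plate fully back in so that the blade is locked there. Force nothing, and leave the other switch and everything else on the table as they are.

Things in the scene. Friction and masses are not known exactly. Their poses are not given: they have to be found in the camera images.
- ant_switch: The antenna's knife switch, fixed: dark board 200 x 150 mm (y from -60 to +90), 18 thick; the one with an upright copper stud (28 mm thick, nut 40, top 100 mm above the table) at x 76, y -36. Origin: on the table under the blade's hinge. +x: towards the stud's (earth) end; +y: towards the lock knob; z up. Hinge axis along y, at z 45. Steel jaws on pale ceramic posts at x -50 and 50, 96 mm high.
- ant_blade (a joint): Angle (rad) of its blade: 0 = fully over to the aerial side, leaning 0.6 rad from upright towards board -x; 0.6 upright; 1.2 = fully over to the earth (stud) side, leaning 0.6 rad to +x. Its heavy grip makes it over-centre: its weight holds it at both ends (about 2 N at the grip to start it) and helps past upright; hard end stops. The lock plate, when in, blocks it.
- ant_grip (a point): Centre of the black round bar grip on that blade's end: 22 mm diameter, 70 mm long along board y, at y 0, 125 mm from the hinge axis (148 mm above the table at either end of the throw, 170 mm when upright). Can be pushed with closed fingers. The blade under it is a copper strip 16 mm wide (y), 5 mm thick.
- ant_lock (a joint): Slide (m) of its lock plate: 0 = fully in, across the blade's path; 0.045 = fully out, clear; grows to board +y. Stays where left; friction about 1.5 N; hard stops. Goes in only if the blade is fully over to a side. Steel, 40 mm wide (x), 8 mm thick, top 89 mm above the table, y -20 to 88 when in, on a grey pedestal (y 30 to 64) with 94 mm high cheeks beside it.
- ant_knob (a point): Centre of the lock plate's upright black knob: a cylinder 24 mm in diameter, from 89 to 145 mm above the table (this point at 117), at board x 0, y 75 when the plate is in, 120 when out. Can be pushed from either side with closed fingers; above the plate, on the knob's inner side, there is room for them.
- aux_switch: The other knife switch, of the same make, sizes and frame, but without a copper stud: that corner of its board is bare. To be left as it is.
- aux_blade (a joint): Angle (rad) of the other switch's blade, same meaning as ant_blade; it stands at 0.
- aux_lock (a joint): Slide (m) of the other switch's lock plate, same meaning as ant_lock; it stands nearly fully in.
- insulator: A bystander: a loose pale ribbed ceramic insulator, 60 mm diameter, 80 mm tall, standing. Origin: at its underside, z up.
- sonde: A bystander: a white plastic sonde body, 85 x 110 x 75 mm. Origin: at its underside, z up.
- battery_tray: A bystander: a shallow aluminium battery tray, 100 x 130 x 35 mm. Origin: at its underside, z up.
- screwdriver: A bystander: a screwdriver lying flat, along its x, about 200 mm or less.
- mug: A bystander: a white mug, 80 mm diameter, 90 mm tall. Origin: at its underside, z up.
- wrench: A bystander: a wrench lying flat, along its x, about 200 mm or less.
There are look-alikes about, which are no part of the job. Leave any green look-alike of the ant_switch alone. Leave any turquoise look-alike of the aux_switch alone.

How it is judged:
By the outcome, as a careful person would: the job done as asked, in the order asked, and still so for the second after the job is handed in, with the robot touching nothing.
It also fails if it takes over 54 s, if anything falls off the work surface, if the arm or the gripper's body presses on something with over 40 N, if the wrist force passes 120 N, or if a joint passes its speed limit or range.

## Working session

There is one attempt and no reset: what is moved stays moved. The work goes in short steps, Python scripts to look and compute and a shell command to move; the robot and the scene stay as the last step left them, time stands still between calls to the robot, and variables do not carry over. Pictures are saved under pics/ and viewed, at most 10 in all, crops included, and the job is handed in when it is done.

```bash
mkdir -p pics; python3 - <<'E'
from bench import r,eyes
import cv2
for n in("scene","top"):
    p=eyes.camera_params(n);print(n,p)
    cv2.imwrite(f"pics/{n}0.png",eyes.read_camera(n)[:,:,::-1])
s=r.sense();print(s)
E
```

```text
scene {'fx': 453.1414763933426, 'fy': 453.1414763933426, 'cx': 316.8681802009416, 'cy': 232.90333010952122, 'eye': array([1.05835529, 0.45649582, 0.99622065]), 'rotation': array([ 0.67757226, -0.00619981,  2.27641527])}
top {'fx': 619.7817770720366, 'fy': 619.7817770720366, 'cx': 328.42609620057317, 'cy': 242.11187113390235, 'eye': array([0.40815541, 0.01392451, 1.72516284]), 'rotation': array([ 0.05433092,  0.00479689, -1.5976015 ])}
{'time': 0.1, 'joints': array([ 1.53161140e+00,  3.85495850e-01,  6.72717899e-03, -4.39144710e-04,
       -1.19401017e+00, -2.58573536e-01]), 'joint_vel': array([-0.00069859, -0.00135945,  0.00163422,  0.00331975, -0.00074077,
       -0.00036724]), 'joint_torque': array([-4.01299740e-04, -3.93316948e+01,  1.88930136e+01,  4.19799283e+00,
       -2.59422348e-03,  5.14001258e-06]), 'position': array([0.18320573, 0.59698109, 0.23030677]), 'tool_rot': array([ 3.13957169e+00, -1.12485254e-04, -2.97920331e-01]), 'contact_force': array([-0.43268639, -0.22640233, -0.68002693]), 'moment': array([0.00275407, 0.03967933, 0.03559774]), 'finger_force': 0.0, 'opening': 0.08565991421914225}
```

View pics/scene0.png

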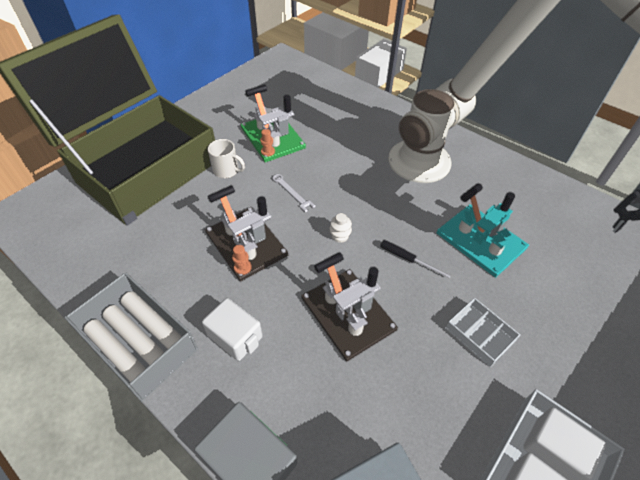

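View pics/top0.png

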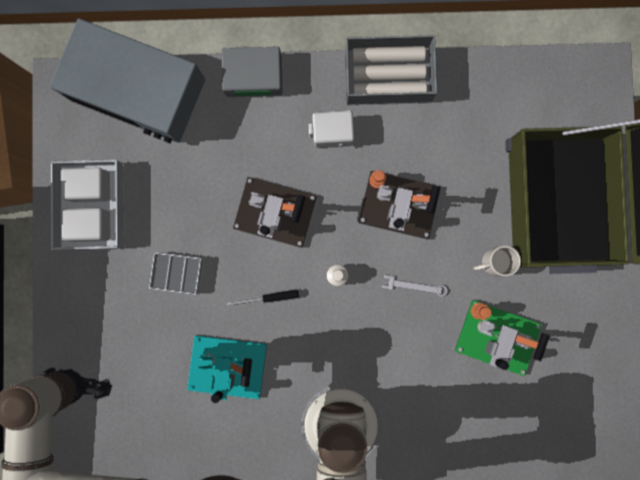

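Two dark boards: top (277,211), with a bare corner and so aux_switch, and top (400,204), with a copper stud at (377,179). The green one at (502,337) and the turquoise one at (228,367) are look-alikes. The board at (400,204) fits ant_switch; I'll confirm it enlarged.

```bash
python3 - <<'E'
import cv2,numpy as np
a=cv2.imread("pics/top0.png")[160:250,350:450]; b=cv2.imread("pics/scene0.png")[175:285,195:295]
a=cv2.resize(a,None,fx=4,fy=4,interpolation=cv2.INTER_CUBIC); b=cv2.resize(b,None,fx=4,fy=4,interpolation=cv2.INTER_CUBIC)
c=np.zeros((440,800,3),np.uint8); c[:360,:400]=a; c[:,400:]=b
cv2.imwrite("pics/crop.png",c)
E
```

```text
(no output)
```

View pics/crop.png

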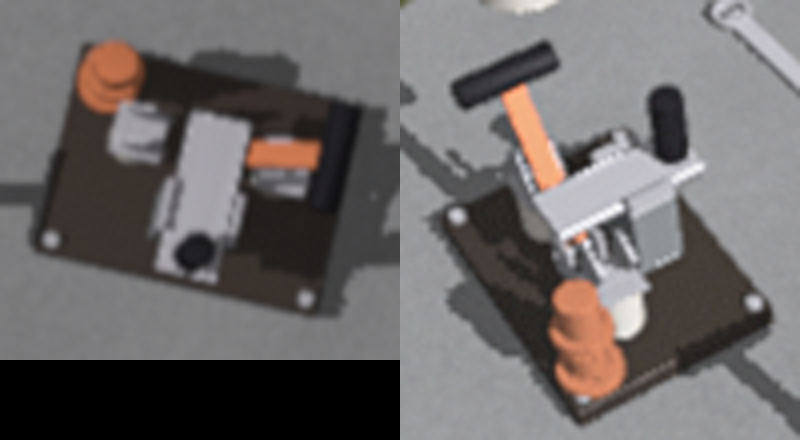

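Confirmed: the copper stud is at crop (115,65), and the grip at (337,157) leans away from it. The lock knob is at (195,250), with the plate in. Next I fit the pose.

```bash
cat >h.py <<'E'
import numpy as np
from scipy.spatial.transform import Rotation as R
from scipy.optimize import least_squares
def proj(p,X):
    c=(np.asarray(X)-p['eye'])@R.from_euler('xyz',p['rotation']).as_matrix()
    return np.c_[p['cx']+p['fx']*c[:,0]/-c[:,2], p['cy']-p['fy']*c[:,1]/-c[:,2]]
def world(q,B):
    B=np.asarray(B,float);c,s=np.cos(q[2]),np.sin(q[2])
    return np.c_[q[0]+c*B[:,0]-s*B[:,1],q[1]+s*B[:,0]+c*B[:,1],B[:,2]]
E
python3 - <<'E'
from h import *; from bench import eyes,r
g=-.125*np.sin(.6)
T=[([.076,-.036,.1],(119,63)),([0,.075,.145],(195,250)),([g,0,.148],(337,157)),([.1,.09,.018],(38,248)),([-.1,.09,.018],(320,315)),([.1,-.06,.018],(85,43))]
S=[([.076,-.036,.1],(176,290)),([0,.075,.145],(266,97)),([g,0,.148],(105,74)),([.1,-.06,0],(180,420)),([.1,.09,.018],(369,306))]
P=lambda L,o:(np.array([a for a,_ in L]),(np.array([b for _,b in L])+.5)/4-.5+o)
tb,tp=P(T,(350,160));sb,sp=P(S,(195,175))
ct,cs=eyes.camera_params('top'),eyes.camera_params('scene')
f=lambda q:np.r_[(proj(ct,world(q,tb))-tp).ravel(),(proj(cs,world(q,sb))-sp).ravel()]
o=least_squares(f,[.5,-.1,1.5],loss='soft_l1');q=o.x;print(q,np.degrees(q[2]));print(f(q).reshape(-1,2).round(1))
np.save('q.npy',q)
print(world(q,[[0,.075,.117],[0,.12,.117],[g,0,.148],[-g,0,.148],[.076,-.036,.1]]).round(4))
E
```

```text
[ 0.61472938 -0.18569481  1.311113  ] 75.12124134016298
[[ 0.6  0.2]
 [ 2.1 -0.7]
 [ 0.3  0.3]
 [-0.2  0.8]
 [-0.1  0.7]
 [ 0.3 -0.4]
 [ 0.   1.3]
 [-0.7 -0.2]
 [ 0.4  0.2]
 [ 0.2  2.2]
 [ 1.5  0.3]]
[[ 0.5422 -0.1664  0.117 ]
 [ 0.4988 -0.1549  0.117 ]
 [ 0.5966 -0.2539  0.148 ]
 [ 0.6329 -0.1175  0.148 ]
 [ 0.669  -0.1215  0.1   ]]
```

```bash
cat >>h.py <<'E'
def rows(*targets):
    "board-frame TCP targets -> shift and turn (mm, deg) in present tool axes; also where the TCP is on the board"
    from bench import r
    q=np.load('q.npy');s=r.sense();M=R.from_euler('xyz',s['tool_rot'])
    G=R.from_euler('xyz',[np.pi,0,q[2]-np.pi/2])
    p=s['position'];d=R.from_euler('z',q[2])
    print('t',s['time'],'board',(1e3*d.inv().apply(p-[q[0],q[1],0])).round(1),'F board',d.inv().apply(s['contact_force']).round(1),'j',s['joints'].round(2))
    print('turn',np.degrees((M.inv()*G).as_rotvec()).round(1))
    for t in targets: print(t,(1e3*M.inv().apply(world(q,[np.array(t)/1e3])[0]-p)).round(1))
E
python3 -c "
from h import *
rows([0,45,230],[0,45,180])"
```

```text
t 0.1 board [645.6 618.  230.3] F board [-0.3  0.4 -0.7] j [ 1.53  0.39  0.01 -0.   -1.19 -0.26]
turn [ 0.1 -0.  -2.2]
[0, 45, 230] [597.3 623.3   1.6]
[0, 45, 180] [597.3 623.1  51.6]
```

```bash
python3 -m creep '[[0.042,0.044,0,0,0,-0.5,1],[0.084,0.088,0,0,0,-1,1],[0.126,0.132,0,0,0,-1.5,1],[0.168,0.176,0,0,0,-2.2,1],[0.21,0.22,0,0,0,-2.2,1],[0.252,0.264,0,0,0,-2.2,1],[0.294,0.308,0,0,0,-2.2,1],[0.336,0.352,0,0,0,-2.2,1],[0.378,0.396,0,0,0,-2.2,1],[0.42,0.44,0,0,0,-2.2,1],[0.462,0.484,0,0,0,-2.2,1],[0.504,0.528,0,0,0,-2.2,1]]' 30
python3 -c "
from h import *
rows([0,45,200],[0,45,130],[0,45,107])"
```

```text
time: 1.6
position: [0.5107, -0.0571, 0.2311]
tool_rot: [-3.142, 0.0, -0.259]
contact_force: [1.1, 1.0, 0.9]
opening: -0.0003
finger_force: 0.0
t 1.6 board [ 97.6 133.6 231.1] F board [ 1.2 -0.8  0.9] j [ 0.2   0.2  -0.26 -0.   -1.11  1.11]
turn [-0.  0.  0.]
[0, 45, 200] [88.6 97.6 31.1]
[0, 45, 130] [ 88.6  97.6 101.1]
[0, 45, 107] [ 88.6  97.6 124.1]
```

```bash
python3 -m creep '[[0.04,0.045,0,0,0,0,1],[0.075,0.085,0,0,0,0,1],[0.089,0.0976,0.02,0,0,0,1],[0.089,0.0976,0.03,0,0,0,1],[0.089,0.0976,0.03,0,0,0,1]]'
python3 - <<'E'
from h import *; from bench import eyes
import cv2
rows([0,45,130],[0,45,107])
p=eyes.camera_params('wrist')
cv2.imwrite("pics/w1.png",eyes.read_camera('wrist')[:,:,::-1])
q=np.load('q.npy');g=-.125*np.sin(.6)
print(proj(p,world(q,[[0,.075,.145],[g,-.035,.148],[g,.035,.148],[.076,-.036,.1],[.1,.09,.018]])).round())
E
```

```text
time: 2.22
position: [0.5702, -0.1718, 0.2001]
tool_rot: [3.141, 0.003, -0.259]
contact_force: [0.1, 0.8, -0.3]
opening: -0.0
finger_force: 0.0
t 2.225 board [  2.   46.6 200.1] F board [ 0.9  0.1 -0.3] j [-0.02  0.36 -0.11 -0.   -1.1   1.33]
turn [0.  0.2 0. ]
[0, 45, 130] [ 1.8  1.9 70.1]
[0, 45, 107] [ 1.9  1.9 93.1]
[[326. 305.]
 [466. 111.]
 [452. 243.]
 [205. 113.]
 [218. 258.]]
```

View pics/w1.png

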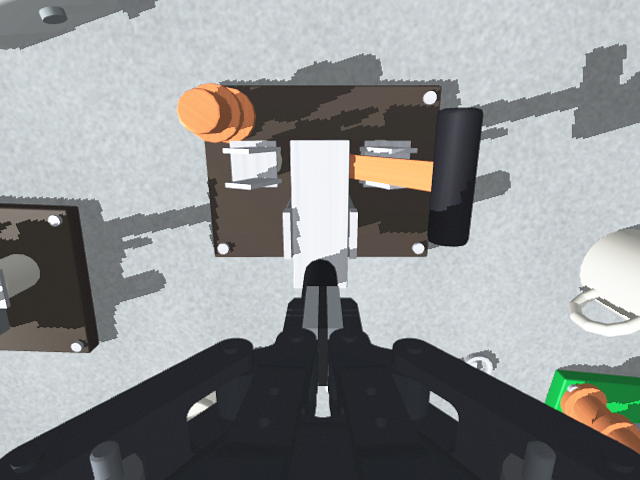

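The wrist view agrees with the fit: grip ends at (466,111) and (452,243), stud top at (205,113), board corner at (217,257), and the knob just behind the fingertips at (320,265). Now I go down on the knob's inner side.

```bash
python3 -m creep '[[0.003,0.002,0.04,0,0.2,0,1],[0.003,0.002,0.07,0,0.2,0,1],[0.003,0.002,0.085,0,0.2,0,1],[0.003,0.002,0.093,0,0.2,0,1],[0.003,0.002,0.093,0,0.2,0,1]]'
python3 -c "
from h import *
rows([0,52,107],[0,97,107])"
```

```text
time: 2.9
position: [0.574, -0.1748, 0.1089]
tool_rot: [3.142, -0.004, -0.259]
contact_force: [-0.5, 0.2, 0.4]
opening: -0.0002
finger_force: 0.0
t 2.9 board [1.000e-01 4.210e+01 1.089e+02] F board [0.1 0.6 0.4] j [-0.03  0.45 -0.22  0.   -0.9   1.34]
turn [ 0.  -0.3  0.1]
[0, 52, 107] [-9.9  0.1  1.9]
[0, 97, 107] [-54.9   0.    1.7]
```

```bash
python3 -m creep '[[-0.008,0,0.001,0,0,0,1],[-0.014,0,0.001,0,0,0,1],[-0.02,0,0.001,0,0,0,1],[-0.026,0,0.001,0,0,0,1],[-0.032,0,0.001,0,0,0,1],[-0.038,0,0.001,0,0,0,1],[-0.043,0,0.001,0,0,0,1],[-0.047,0,0.001,0,0,0,1],[-0.049,0,0.001,0,0,0,1],[-0.049,0,0.001,0,0,0,1]]'
python3 -c "
from h import *
rows([0,97,107])"
```

```text
time: 4.15
position: [0.5257, -0.1624, 0.1069]
tool_rot: [3.141, -0.002, -0.26]
contact_force: [0.8, -0.5, 0.8]
opening: 0.0
finger_force: 0.4
t 4.15 board [ -0.3  92.  106.9] F board [-0.3 -0.9  0.8] j [-0.    0.38 -0.35  0.   -0.84  1.32]
turn [ 0.  -0.1  0. ]
[0, 97, 107] [-5.  -0.3 -0.1]
```

```bash
python3 -m creep '[[-0.002,0,0,0,0,0,1],[-0.004,0,0,0,0,0,1],[-0.004,0,0,0,0,0,1]]'
python3 -c "
from h import *
rows([0,97,107])"
python3 -m creep '[[-0.001,0,0,0,0,0,1],[-0.002,0,0,0,0,0,1],[-0.002,0,0,0,0,0,1]]'
python3 -c "
from h import *
rows([0,97,107])"
```

```text
time: 4.53
position: [0.5219, -0.1614, 0.1069]
tool_rot: [3.141, -0.002, -0.26]
contact_force: [0.5, -0.2, 0.1]
opening: 0.0001
finger_force: 0.4
t 4.525 board [ -0.4  96.  106.9] F board [-0.  -0.5  0.1] j [-0.    0.38 -0.35  0.   -0.84  1.31]
turn [ 0.  -0.1  0. ]
[0, 97, 107] [-1.  -0.4 -0.1]
time: 4.9
position: [0.5219, -0.1612, 0.1071]
tool_rot: [-3.141, -0.007, -0.259]
contact_force: [5.0, -3.7, -3.9]
opening: -0.0001
finger_force: 2.8
t 4.9 board [ -0.2  96.  107.1] F board [-2.3 -5.8 -3.9] j [-0.    0.37 -0.36  0.   -0.83  1.31]
turn [-0.  -0.4  0. ]
[0, 97, 107] [-1.  -0.2  0.1]
```

The lock hit its stop: force rose at board y 96 mm. Now I back off, rise, and go to the aerial side of the grip.

```bash
python3 -m creep '[[0.008,0,0,0,0,0,1],[0.01,0,-0.04,0,0,0,1],[0.01,0,-0.09,0,0,0,1],[0.04,0.045,-0.095,0,0,0,1],[0.075,0.085,-0.095,0,0,0,1],[0.097,0.12,-0.095,0,0,0,1],[0.097,0.12,-0.075,0,0,0,1],[0.097,0.12,-0.03,0,0,0,1],[0.097,0.12,-0.02,0,0,0,1],[0.097,0.12,-0.02,0,0,0,1]]'
python3 - <<'E'
from h import *; from bench import eyes
import cv2
rows([-100,0,130])
p=eyes.camera_params('wrist')
cv2.imwrite("pics/w2.png",eyes.read_camera('wrist')[:,:,::-1])
E
```

```text
time: 6.15
position: [0.5832, -0.3017, 0.1273]
tool_rot: [3.141, -0.002, -0.259]
contact_force: [0.4, -0.8, -0.1]
opening: 0.0004
finger_force: 0.0
t 6.15 board [-120.2    0.6  127.3] F board [-0.6 -0.6 -0.1] j [-0.23  0.52 -0.05  0.   -1.    1.54]
turn [ 0.  -0.1  0. ]
[-100, 0, 130] [  0.7 -20.2  -2.7]
```

View pics/w2.png

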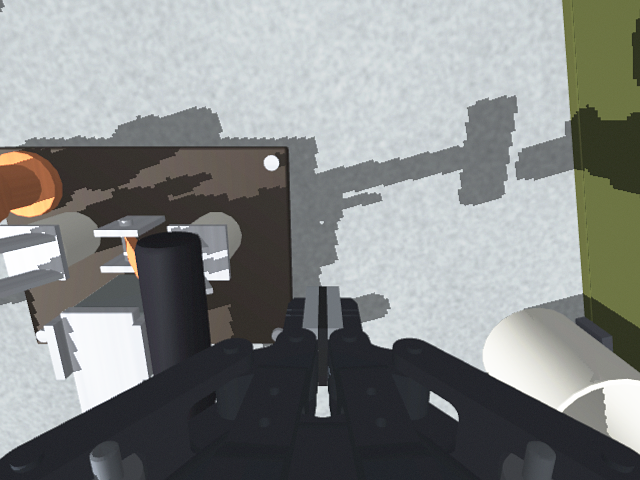

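```bash
python3 -m creep '[[0,-0.014,0,0,0,0,1],[0,-0.02,0,0,0,0,1],[0,-0.026,-0.002,0,0,0,1],[0,-0.031,-0.005,0,0,0,1],[0,-0.037,-0.009,0,0,0,1],[0,-0.044,-0.013,0,0,0,1],[0,-0.052,-0.017,0,0,0,1],[0,-0.06,-0.02,0,0,0,1],[0,-0.06,-0.02,0,0,0,1]]'
python3 -c "
from h import *
rows([-50,0,150])"
```

```text
time: 7.32
position: [0.5992, -0.2426, 0.1475]
tool_rot: [-3.141, -0.004, -0.259]
contact_force: [0.2, -0.8, -0.1]
opening: -0.0003
finger_force: 0.2
t 7.325 board [-58.9   0.4 147.5] F board [-0.7 -0.4 -0.1] j [-0.14  0.48 -0.05 -0.   -1.03  1.45]
turn [-0.1 -0.2  0.1]
[-50, 0, 150] [ 0.4 -9.  -2.5]
```

Low force, so the blade is moving. I keep following its arc.

```bash
python3 -m creep '[[0,-0.008,-0.003,0,0,0,1],[0,-0.016,-0.005,0,0,0,1],[0,-0.024,-0.006,0,0,0,1],[0,-0.032,-0.006,0,0,0,1],[0,-0.04,-0.006,0,0,0,1],[0,-0.048,-0.005,0,0,0,1],[0,-0.056,-0.004,0,0,0,1],[0,-0.064,-0.003,0,0,0,1],[0,-0.072,-0.001,0,0,0,1],[0,-0.08,0.002,0,0,0,1],[0,-0.088,0.004,0,0,0,1],[0,-0.088,0.004,0,0,0,1]]'
python3 - <<'E'
from h import *; from bench import eyes
import cv2
rows([40,0,142])
a=eyes.read_camera('scene')[175:285,195:295,::-1]
b=eyes.read_camera('top')[160:250,350:450,::-1]
c=np.zeros((440,800,3),np.uint8);c[:,:400]=cv2.resize(a,None,fx=4,fy=4,interpolation=2);c[:360,400:]=cv2.resize(b,None,fx=4,fy=4,interpolation=2)
cv2.imwrite('pics/c3.png',c)
E
```

```text
time: 8.82
position: [0.6213, -0.1581, 0.1431]
tool_rot: [3.142, -0.003, -0.259]
contact_force: [0.5, 0.9, -0.2]
opening: -0.0
finger_force: 0.0
t 8.825 board [ 28.4   0.7 143.1] F board [ 1.  -0.2 -0.2] j [ 0.    0.48 -0.07  0.   -1.02  1.31]
turn [ 0.  -0.2  0.1]
[40, 0, 142] [  0.7 -11.6   1.1]
```

View pics/c3.png

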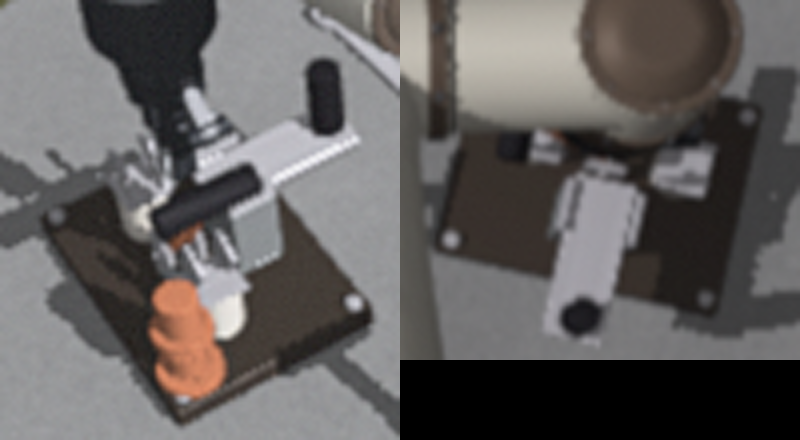

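The blade is over to the stud's side (grip at scene crop (208,200)) and the plate is out. Now a gentle follow-through to the stop.

```bash
python3 -m creep '[[0,-0.005,0.002,0,0,0,1],[0,-0.01,0.003,0,0,0,1],[0,-0.013,0.003,0,0,0,1],[0,-0.013,0.003,0,0,0,1]]'
python3 -c "
from h import *
rows()"
python3 -m creep '[[0,-0.001,0,0,0,0,1],[0,-0.003,0,0,0,0,1],[0,-0.003,0,0,0,0,1]]'
python3 -c "
from h import *
rows()"
```

```text
time: 9.43
position: [0.6247, -0.1459, 0.1405]
tool_rot: [3.142, -0.004, -0.259]
contact_force: [0.8, 0.1, 0.7]
opening: 0.0
finger_force: 0.0
t 9.425 board [ 41.1   0.6 140.5] F board [ 0.3 -0.7  0.7] j [ 0.02  0.48 -0.07  0.   -1.01  1.29]
turn [ 0.  -0.2  0. ]
time: 9.8
position: [0.6254, -0.1432, 0.1405]
tool_rot: [-3.142, -0.004, -0.259]
contact_force: [0.1, 0.8, 0.0]
opening: -0.0002
finger_force: 0.0
t 9.8 board [ 43.9   0.6 140.5] F board [0.8 0.1 0. ] j [ 0.03  0.48 -0.07  0.   -1.01  1.28]
turn [-0.  -0.2  0. ]
```

```bash
python3 -m creep '[[0,-0.001,0,0,0,0,1],[0,-0.002,0,0,0,0,1],[0,-0.002,0,0,0,0,1]]'
python3 -c "
from h import *
rows()"
python3 -m creep '[[0,-0.001,0,0,0,0,1],[0,-0.002,0,0,0,0,1],[0,-0.002,0,0,0,0,1]]'
python3 -c "
from h import *
rows()"
```

```text
time: 10.18
position: [0.6259, -0.1412, 0.1405]
tool_rot: [-3.142, -0.004, -0.259]
contact_force: [0.1, 0.1, -1.3]
opening: -0.0001
finger_force: 0.0
t 10.175 board [ 45.9   0.6 140.5] F board [ 0.2 -0.1 -1.3] j [ 0.03  0.48 -0.07  0.   -1.01  1.28]
turn [-0.  -0.2  0. ]
time: 10.55
position: [0.6265, -0.1393, 0.1404]
tool_rot: [-3.142, -0.004, -0.259]
contact_force: [1.1, 0.4, -0.9]
opening: 0.0002
finger_force: 0.0
t 10.55 board [ 47.9   0.6 140.4] F board [ 0.7 -0.9 -0.9] j [ 0.03  0.48 -0.07  0.   -1.01  1.28]
turn [-0.  -0.2  0. ]
```

```bash
python3 -m creep '[[0,-0.001,0,0,0,0,1],[0,-0.002,0,0,0,0,1],[0,-0.002,0,0,0,0,1]]'
python3 -c "
from h import *
rows()"
python3 -m creep '[[0,-0.001,0,0,0,0,1],[0,-0.002,0,0,0,0,1],[0,-0.002,0,0,0,0,1]]'
python3 -c "
from h import *
rows()"
```

```text
time: 10.92
position: [0.627, -0.1374, 0.1405]
tool_rot: [-3.142, -0.004, -0.259]
contact_force: [-0.1, 0.7, -0.2]
opening: -0.0
finger_force: 0.0
t 10.925 board [ 49.8   0.6 140.5] F board [ 0.6  0.3 -0.2] j [ 0.04  0.48 -0.07  0.   -1.01  1.27]
turn [-0.  -0.2  0. ]
time: 11.3
position: [0.6271, -0.1366, 0.1405]
tool_rot: [3.14, -0.003, -0.26]
contact_force: [-0.3, -5.7, -0.4]
opening: -0.0001
finger_force: 2.3
t 11.3 board [ 50.7   0.7 140.5] F board [-5.6 -1.2 -0.4] j [ 0.04  0.48 -0.07  0.   -1.01  1.27]
turn [ 0.1 -0.2 -0. ]
```

The blade is hard against its earth stop. Next, around to the outer side of the knob.

```bash
python3 -m creep '[[0,0.012,-0.005,0,0,0,1],[0,0.02,-0.04,0,0,0,1],[-0.02,0.03,-0.065,0,0,0,1],[-0.07,0.045,-0.065,0,0,0,1],[-0.12,0.052,-0.065,0,0,0,1],[-0.155,0.052,-0.06,0,0,0,1],[-0.155,0.052,-0.02,0,0,0,1],[-0.155,0.052,0.02,0,0,0,1],[-0.155,0.052,0.033,0,0,0,1],[-0.155,0.052,0.033,0,0,0,1]]'
python3 - <<'E'
from h import *; from bench import eyes
import cv2
rows([0,143,107],[0,98,107])
p=eyes.camera_params('wrist')
a=eyes.read_camera('wrist')[:,:,::-1]
b=eyes.read_camera('scene')[175:285,195:295,::-1]
c=np.zeros((440,800,3),np.uint8);c[:300,:400]=cv2.resize(a,(400,300),interpolation=3);c[:,400:]=cv2.resize(b,None,fx=4,fy=4,interpolation=2)
cv2.imwrite('pics/c4.png',c)
E
```

```text
time: 12.55
position: [0.4647, -0.1461, 0.107]
tool_rot: [3.141, -0.003, -0.259]
contact_force: [-0.2, -0.0, 0.2]
opening: 0.0002
finger_force: 0.0
t 12.55 board [ -0.3 155.2 107. ] F board [-0.1  0.1  0.2] j [ 0.03  0.29 -0.5   0.   -0.78  1.28]
turn [ 0.  -0.2  0. ]
[0, 143, 107] [12.2 -0.3  0. ]
[0, 98, 107] [57.2 -0.3  0.1]
```

View pics/c4.png

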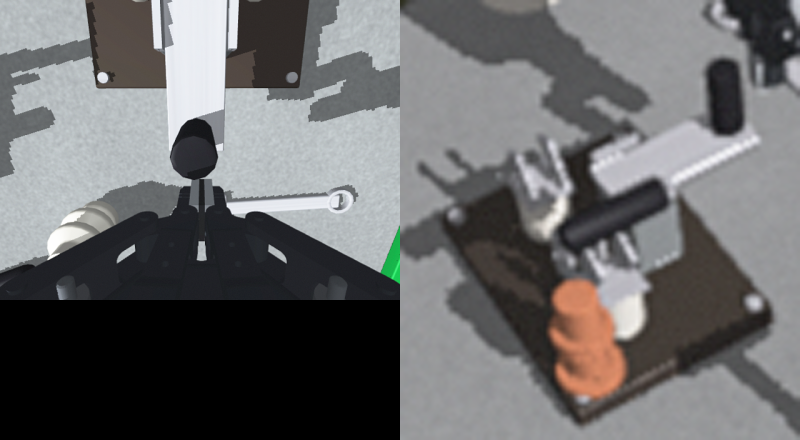

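The blade is over at scene crop (613,213), and the knob at wrist crop (193,150) is right ahead of the fingers. Pushing in.

```bash
python3 -m creep '[[0.008,-0.001,0,0,0,0,1],[0.014,-0.001,0,0,0,0,1],[0.02,-0.001,0,0,0,0,1],[0.026,-0.001,0,0,0,0,1],[0.032,-0.001,0,0,0,0,1],[0.038,-0.001,0,0,0,0,1],[0.043,-0.001,0,0,0,0,1],[0.048,-0.001,0,0,0,0,1],[0.052,-0.001,0,0,0,0,1],[0.054,-0.001,0,0,0,0,1],[0.054,-0.001,0,0,0,0,1]]'
python3 -c "
from h import *
rows()"
python3 -m creep '[[0.001,0,0,0,0,0,1],[0.003,0,0,0,0,0,1],[0.003,0,0,0,0,0,1]]'
python3 -c "
from h import *
rows()"
```

```text
time: 14.02
position: [0.5172, -0.159, 0.1071]
tool_rot: [-3.141, -0.004, -0.259]
contact_force: [-0.2, -0.7, -0.2]
opening: -0.0002
finger_force: 0.2
t 14.025 board [  0.8 101.1 107.1] F board [-0.7  0.1 -0.2] j [ 0.    0.37 -0.37  0.   -0.83  1.31]
turn [-0.  -0.2  0. ]
time: 14.4
position: [0.5199, -0.1597, 0.1071]
tool_rot: [3.142, -0.004, -0.259]
contact_force: [-1.3, 0.7, 0.3]
opening: 0.0
finger_force: 0.5
t 14.4 board [  0.7  98.3 107.1] F board [0.3 1.4 0.3] j [ 0.    0.37 -0.36  0.   -0.83  1.31]
turn [ 0.  -0.2  0. ]
```

```bash
python3 -m creep '[[0.001,0,0,0,0,0,1],[0.002,0,0,0,0,0,1],[0.002,0,0,0,0,0,1]]'
python3 -c "
from h import *
rows()"
python3 -m creep '[[0.001,0,0,0,0,0,1],[0.002,0,0,0,0,0,1],[0.002,0,0,0,0,0,1]]'
python3 -c "
from h import *
rows()"
```

```text
time: 14.78
position: [0.5212, -0.1601, 0.107]
tool_rot: [3.142, -0.002, -0.26]
contact_force: [-3.1, 0.8, 1.6]
opening: 0.0002
finger_force: 1.6
t 14.775 board [  0.7  96.9 107. ] F board [-0.   3.2  1.6] j [-0.    0.37 -0.36  0.   -0.84  1.31]
turn [ 0.  -0.1  0. ]
time: 15.15
position: [0.5212, -0.1602, 0.107]
tool_rot: [3.141, 0.002, -0.26]
contact_force: [-8.1, 4.9, 5.5]
opening: 0.0002
finger_force: 4.3
t 15.15 board [  0.6  96.9 107. ] F board [2.6 9.1 5.5] j [-0.    0.38 -0.35 -0.   -0.84  1.31]
turn [ 0.   0.1 -0. ]
```

At 96.9 mm the finger geometry (96.0 out, 22 mm pads, 24 mm knob) gives exactly the full 45 mm of travel. Now I back away and look.

```bash
python3 -m creep '[[-0.01,0,0,0,0,0,1],[-0.03,0,0,0,0,0,1],[-0.05,0,-0.04,0,0,0,1],[-0.07,0,-0.1,0,0,0,1],[-0.07,0,-0.1,0,0,0,1]]'
python3 - <<'E'
from h import *; from bench import eyes
import cv2
rows()
a=eyes.read_camera('wrist')[:,:,::-1]
b=eyes.read_camera('scene')[175:285,195:295,::-1]
c=np.zeros((440,800,3),np.uint8);c[:300,:400]=cv2.resize(a,(400,300),interpolation=3);c[:,400:]=cv2.resize(b,None,fx=4,fy=4,interpolation=2)
cv2.imwrite('pics/c5.png',c)
E
```

```text
time: 15.78
position: [0.4583, -0.1429, 0.2123]
tool_rot: [-3.139, -0.017, -0.258]
contact_force: [0.2, -0.1, -0.3]
opening: -0.0
finger_force: 0.0
t 15.775 board [  1.2 162.1 212.3] F board [-0.1 -0.3 -0.3] j [ 0.04  0.14 -0.38  0.   -1.03  1.27]
turn [-0.1 -1.   0.1]
```

View pics/c5.png

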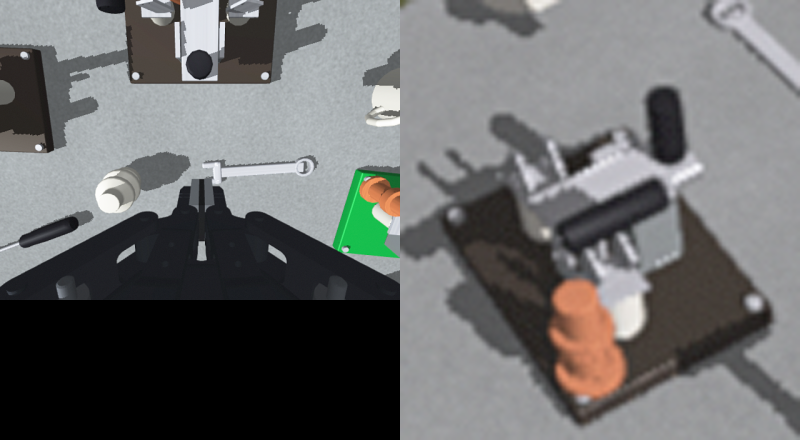

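The knob is back at scene crop (666,97), its original position, the blade is over on the stud's side at (613,213), and the other things are undisturbed.

```bash
python3 -c "
from bench import r
print(r.finish_job())"
```

```text
the job is handed in; nothing more can be done
None
```

The antenna switch is earthed: I slid its lock plate out to the stop, threw the blade over to its earth stop on the stud's side, slid the plate fully back in, and handed the job in at about 16 s with contact forces around 10 N or less.

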